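# Clamp a stone plaque in the engraving jig

## Robot

A 7-joint arm with a two-finger parallel gripper is mounted at the origin on the work surface. World frame = base frame: x ahead of the robot, y to its left, z up, the work surface at z = 0. Lengths are in m, angles in rad, forces in N, time in s.
With the tool pointing down it reaches from about 0.425 to 0.875 m from the base axis. Payload 4.7 kg.
Tool frame: the origin (TCP) lies on the centre line of the jaws, within the pads' length; the fingertips stand ahead of it and the grasp point (between the pads) lies 2 mm behind it (nose_length is the z of the fingertips in the tool frame, in m); z points along the fingers, y is the line along which they close (so a half turn about z gives the same grasp; the last joint's range is limited). The gripper opens to 87 mm and grips with 3 to 60 N. Pads are 19 mm wide; open, the fingers measure 117 mm over their backs; the gripper's body (75 mm by 190 mm) begins 51 mm behind the grasp point.
Start: joints at [0.014, 0.321, -0.07, 1.45, 0.023, 1.371, -0.057], TCP at [0.65, -0, 0.24] pointing down, gripper open.
Joint ranges: [-2.86, 2.86], [-0.3, 2.09], [-1.38, 1.24], [0.06, 2.45], [-1.56, 4.7], [0.09, 2.05], [-2.69, 2.69]. Speed limits (rad/s): [2.57, 2.57, 3.14, 3.14, 3.14, 3.14, 3.14].

## Interface

Orientations are given as a rotation vector (axis times angle).
In Python, from bench import * gives the robot as it stands.
- The arm moves only by the tool send_rows, never from a script. Its arguments are lists of equal length, an entry for each row: "xyz": the shift along the tool's x, y, z in mm, a list of three; "dr": the turn, a rotation vector about the tool's x, y, z in rad, a list of three. A call has exactly 10 rows; each row is the pose to reach, as a shift and turn from the pose commanded when the call began, along the tool's axes at that moment; what a row does not reach only later rows make up. A row lasts 1/12 s, in which the tool goes at most 41.7 mm and 7.16 degrees, less where a joint would pass 70% of its speed; a pose out of reach is approached as far as the arm can. A call with a gripper value outside its range is refused whole. "jaw" is the finger opening in mm, from 0 to 87, set as the call begins (left out, the last holds). The fingers move at their own pace and stop on an object; "grip_force" is the grip in N (left out, the last holds). Time passes only in rows, so rows that repeat a pose let the fingers close, or fill a call up. It gives the time, the measured TCP pose, the force, the opening and the grip force at its end, in the units of the state.
- get_state(): the state, without advancing time (a new reading comes with each control period).
- get_image(name): name is "scene" or "side" or "wrist"; returns the picture (384x512x3 uint8, red, green, blue); there is no depth.
- calibration(name): a dict with "vfov" (degrees; the focal length in pixels is half the picture's height over the tangent of half this angle, whatever the lens; pixels are square), "cx", "cy" (the principal point, pixels), "rvec" (rotation vector, rad) and "tvec" (3), from world to camera coordinates, as OpenCV has them; the wrist camera has in their place "hand_eye" (4x4, takes a point from camera to tool coordinates, whose origin is the TCP and whose axes are the flange's). Camera axes: x right, y down, z forward; pixel columns grow to the right and rows downward; lengths in m; the calibration is good to about 2 mm. A picture is of the moment at which its call begins: read the wrist's pose just before it. calibration takes no time and is no camera call.
- close_job(): hands the job in; it is judged then, once.
The state is a dict: "time": time; "joint_positions": joint angles; "qd": joint speeds; "joint_torque": joint torques, N m; "position": TCP position; "tool_rot": TCP orientation; "ft_force": force on the tool from outside, world axes, zero at the start; "torque": the same for the moment, N m; "grip_width": opening from 0.0 (shut) to 1.0 (fully open); "grip_force": force on a finger pad.
Only numpy, scipy, OpenCV 4.12 (cv2) and the standard library are available. Lean on these libraries where they do the work, as an engineer would, in place of code of your own. Each camera call takes 0.05 s, during which the arm holds its last target. There are 200 camera calls.

## Task

Set the sandstone plaque up for engraving: keeping it flat on the jig's bed, slide it under the overhanging lip of the retaining block until it is fully home, square against the block's end face and flush along the fence. Then, with the plaque home, push the toggle clamp's handle down to its stop so that the rubber foot holds the stone. Leave everything else on the bench where it is.

Things in the scene. Friction and masses are not known exactly. Their poses are not given: they have to be found in the camera images.
- plaque: The plaque: plain sandstone slab 80 x 130 x 22 mm (its x, y, z), inked sprig and border on top, 0.4 to 0.7 kg, lying loose and somewhat askew on the jig's bed, short of the retaining block. Origin at the centre of its underside. Too wide to grasp; it slides when pushed on its sides (2 to 6 N).
- seat (a point): Where plaque's origin lies, and how its axes point, when it is fully home; on the bed's top, 12 mm over the bench. Axes are the jig's: x square to the fence and towards it, y along the fence towards the retaining block, z up. The jig is fixed to the bench; its place and yaw vary. Grey board bed, in mm from here: x -95..140, y -200..110.
- fence (a point): On the fence's face, 40 mm in x from seat, at its top edge; same axes. Fence: straight aluminium bar, 14 mm high over the bed, 16 thick (in x), from y -190 to 65 mm of seat. The home plaque's long side lies along this face.
- lip (a point): Middle of the lower front edge of the retaining block's lip, 43 mm in y from seat, 26 mm over the bed (4 over the plaque's top); same axes. The steel block spans x -40..56 mm. Under the lip the pocket is 22 mm deep, to the block's upright end face at y 65 from seat, where the plaque's short side bears when home. Lip 10 mm thick.
- handle_pivot (a point): Hinge axis of the toggle clamp's handle, 50 mm over the bench; axes as seat, hinge along y. The steel clamp stands on the bed behind the fence, 44 wide (y), its cheeks up to 12 mm over this point. When open its arm stands up on the plaque's side, at most 18 mm wide, within 95 mm in -x of here, rising to 60 mm over here and clear of the plaque by 10 mm or more.
- handle_grip (a point): Middle of the upper face of the clamp handle's black grip, 65 mm from the hinge axis and 7 mm off the handle's centre line; x points outwards along the handle, z out of its upper face. The grip is 66 mm long, 22 wide (along y), 14 thick, reaching from 28 to 94 mm from the axis.
- clamp_handle (a joint): Clamp handle's angle, rad: 0 = down on its stop, level, pointing along the jig's +x away from the plaque (clamp shut, foot pressing with about 6 N). It starts open at 0.75 to 1.1 and rises with the angle (limit 1.2). It stays where left; pushing it down at the grip takes 5 to 10 N. The arm's angle above level is 0.8 of the handle's.
- clamp_foot: The clamp's rubber foot, diameter 15 mm, on a spindle at the arm's end; origin 11 mm above its lower face. With the clamp shut it presses the home plaque's top, 19 mm in x and -15 mm in y from seat.
- ink_jar: Bystander: glass jar, diameter 44, 48 high, black lid, standing on the bed behind the fence. Origin under its centre, as with all bystanders.
- tape_roll: Bystander: roll of paper tape, diameter 66, 24 high, lying on the bed behind the fence near the retaining block.
- rinse_cup: Bystander: clear plastic cup, diameter 66, 62 high, on the bench beyond the retaining block's end.
- chisel: Bystander: steel mason's chisel, 200 long, 26 wide, lying on the bench beside the jig's open end.
- dummy_mallet: Bystander: round wooden mallet standing on its head, diameter 68, 178 high.
- offcut: Bystander: rough stone offcut, 90 x 70 x 53.
- brush: Bystander: paint brush, 190 long, lying on the bench.
Not all that is in view belongs to the job. What is shaped like the plaque but blue is not meant.

How it is judged:
By the outcome, as a careful person would: the job done as asked, in the order asked, and still so for the second after the job is handed in, with the robot touching nothing.
It also fails if it takes over 51 s, if anything falls off the work surface, if the arm or the gripper's body presses on something with over 40 N, if the wrist force passes 120 N, or if a joint passes its speed limit or range.

## Working session

There is one attempt and no reset: what is moved stays moved. The work goes in short steps, Python scripts to look and compute and a tool call to move; the robot and the scene stay as the last step left them, time stands still between calls to the robot, and variables do not carry over. Pictures are saved under pics/ and viewed, at most 10 in all, crops included, and the job is handed in when it is done.

Besides the shell and the picture viewer there is one more tool, called after "Request:" by a JSON object that holds its "op" and its "data". send_rows: Moves the arm, as the interface text tells. Its arguments: {"type":"object","properties":{"xyz":{"type":"array"},"dr":{"type":"array"},"jaw":{"type":"number"},"grip_force":{"type":"number"}},"required":["xyz","dr"]}

```bash
mkdir -p pics; ls
cat > h.py <<'E'
from bench import *
import numpy as np, cv2
from scipy.spatial.transform import Rotation as R
def cam(n,st=None):
    c=calibration(n); f=192/np.tan(np.radians(c["vfov"])/2)
    K=np.array([[f,0,c["cx"]],[0,f,c["cy"]],[0,0,1]])
    if "rvec" in c:
        Rc=R.from_rotvec(c["rvec"]).as_matrix(); t=np.array(c["tvec"]).ravel()
    else:
        T=np.eye(4); T[:3,:3]=R.from_rotvec(st["tool_rot"]).as_matrix(); T[:3,3]=st["position"]
        M=np.linalg.inv(T@np.array(c["hand_eye"])); Rc=M[:3,:3]; t=M[:3,3]
    return K,Rc,t,c
def ray(C,uv,z):
    K,Rc,t,_=C; o=-Rc.T@t; uv=np.atleast_2d(uv).astype(float)
    d=(Rc.T@np.linalg.inv(K)@np.c_[uv,np.ones(len(uv))].T).T
    return o+d*((z-o[2])/d[:,2])[:,None]
def proj(C,P):
    K,Rc,t,_=C; p=(K@(Rc@np.atleast_2d(P).T+t[:,None])).T
    return p[:,:2]/p[:,2:]
E
python3 - <<'E'
from h import *
s=get_state(); print(s)
for n in ["scene","side","wrist"]:
    im=get_image(n); cv2.imwrite(f"pics/{n}0.png",im[:,:,::-1]); print(n,calibration(n))
    C=cam(n,s); print(-C[1].T@C[2], C[1][2])
a=[cv2.imread(f"pics/{n}0.png") for n in ["scene","wrist"]]
cv2.imwrite("pics/both.png",cv2.resize(np.vstack(a),(800,1200))[:600]);
E
```

```text
pics
{'time': 0.0, 'joint_positions': array([ 0.01410983,  0.32183665, -0.07006814,  1.45169933,  0.02261018,
        1.37076618, -0.0569288 ]), 'qd': array([ 0.00092692,  0.00061313, -0.00061702,  0.00116918, -0.00020103,
       -0.00039778, -0.00237365]), 'joint_torque': array([-2.58547143e-04, -4.91284704e+01, -4.03903294e-01, -3.12526345e+01,
       -6.40594075e-02,  4.37659642e-02,  1.61017233e-04]), 'position': array([ 6.49477712e-01, -6.83381391e-05,  2.38440263e-01]), 'tool_rot': array([-2.22056127, -2.22051411,  0.00225669]), 'ft_force': array([ 0.31560565,  0.95635775, -0.34690907]), 'torque': array([ 0.00987517, -0.06418089, -0.00678875]), 'grip_force': 0.0, 'grip_width': 0.9951417577580461}
scene {'vfov': 47.01143220355624, 'cx': 258.0579983686895, 'cy': 192.38037632501846, 'rvec': array([ 1.50273708,  2.00594115, -0.90670753]), 'tvec': array([ 0.16458651, -0.27237855,  1.80676176])}
[1.50113293 0.29841958 1.01153969] [-0.70726702 -0.22508503 -0.67015676]
side {'vfov': 54.05848745888291, 'cx': 251.3697227925126, 'cy': 188.3362105925339, 'rvec': array([ 0.43190329, -2.64273958,  1.34568706]), 'tvec': array([0.44627667, 0.13872909, 1.1471671 ])}
[0.15572647 0.9442622  0.78645988] [ 0.25588418 -0.76700305 -0.58841279]
wrist {'vfov': 58.53316019174703, 'cx': 254.92908491930325, 'cy': 193.03565736611375, 'hand_eye': array([[ 9.77198297e-04, -9.55523101e-01, -2.94914645e-01,
         8.26557316e-02],
       [ 9.99999507e-01,  9.85899115e-04,  1.19181724e-04,
         1.19304450e-04],
       [ 1.76875197e-04, -2.94914616e-01,  9.55523594e-01,
        -1.44617082e-01],
       [ 0.00000000e+00,  0.00000000e+00,  0.00000000e+00,
         1.00000000e+00]])}
[0.64987635 0.08260374 0.3830475 ] [-0.00172116 -0.29502267 -0.9554887 ]
```

View pics/scene0.png

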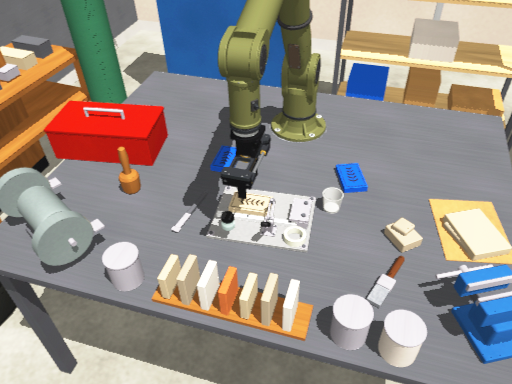

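View pics/wrist0.png

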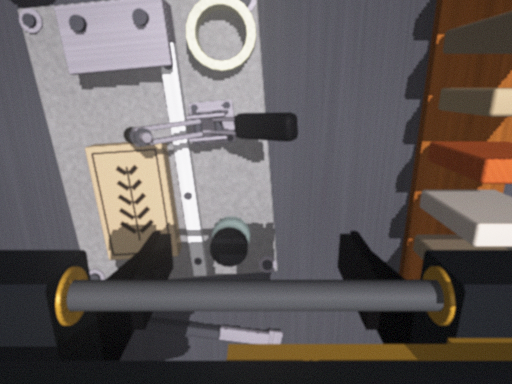

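View pics/side0.png

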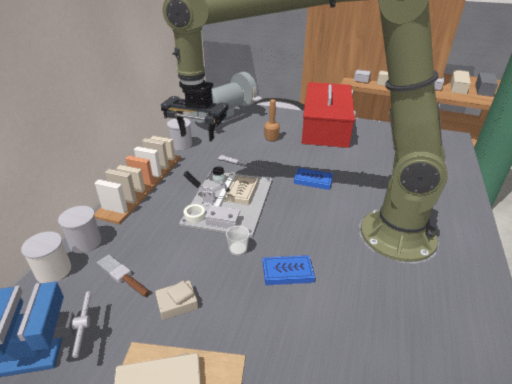

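The plaque candidates in the scene view are:
- the slab on the grey jig (252,205)
- the slab on the orange board (475,232)
- two blue ones, (350,178) and (224,158)

Only the first is sandstone lying on the bed with a sprig and border. It sits at wrist (88–178, 143–260). In the wrist view the fence runs down (170,45)→(195,270), the block is at the top (60–170, 0–72), and the black grip is at (235–297, 113–140). I'll confirm with an enlarged crop.

Run:
```python
from h import *
im=cv2.imread("pics/wrist0.png")
cr=cv2.resize(im[0:290,10:310],None,fx=2.06,fy=2.06,interpolation=cv2.INTER_CUBIC); cv2.imwrite("pics/crop1.png",cr)
s=get_state(); C=cam("wrist",s)
hsv=cv2.cvtColor(im,cv2.COLOR_BGR2HSV)
m=cv2.inRange(hsv,(8,50,130),(30,255,255)); m[:, 200:]=0; m[:130]=0
m=cv2.morphologyEx(m,cv2.MORPH_CLOSE,np.ones((9,9)))
c=max(cv2.findContours(m,cv2.RETR_EXTERNAL,cv2.CHAIN_APPROX_NONE)[0],key=cv2.contourArea)
P=ray(C,c[:,0,:],.034)[:,:2]*1000
r=cv2.minAreaRect(P.astype(np.float32)); print("plaque",r); 
print(cv2.approxPolyDP(c,6,True)[:,0])
# fence bright mask rows
g=im.min(axis=2)
for v in range(50,275,15):
    print(v, [ (int(u)) for u in np.where(g[v,150:215]>200)[0]+150][:1], [ (int(u)) for u in np.where(g[v,150:215]>200)[0]+150][-1:])
```

```text
plaque ((520.697509765625, -36.22343444824219), (83.70500183105469, 129.9263916015625), 4.032031059265137)
[[162 144]
 [152 153]
 [129 143]
 [ 86 147]
 [110 259]
 [113 230]
 [174 223]]
50 [171] [200]
65 [173] [214]
80 [163] [178]
95 [165] [180]
110 [167] [182]
125 [] []
140 [177] [186]
155 [175] [189]
170 [177] [191]
185 [179] [193]
200 [182] [196]
215 [184] [198]
230 [] []
245 [] []
260 [] []
```

View pics/crop1.png

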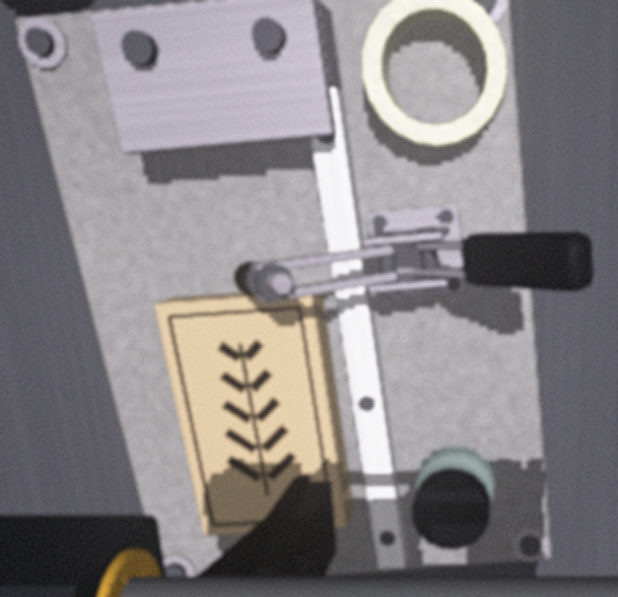

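```bash
cat > jig.py <<'E'
from h import *
E
python3 - <<'E'
from h import *
from scipy.optimize import least_squares
s=get_state(); C=cam("wrist",s)
cp=lambda *p: np.array(p)/2.06+np.array([10,0])
F=ray(C,np.array([[163,80],[165,95],[167,110],[175,155],[177,170],[179,185],[182,200],[184,215]])-[.5,0],.026)[:,:2]*1000
d=np.polyfit(F[:,1],F[:,0],1); print("fence",F.round(1).tolist(),d)
yaw_f=np.arctan(-d[0])
B=ray(C,cp((128,152),(330,133)),.048)[:,:2]*1000
print("block front top",B, "yaw",np.arctan2(*(B[1]-B[0])[::-1]),"len",np.linalg.norm(B[1]-B[0]),"fence yaw",yaw_f)
Q=ray(C,cp((157,305),(205,533),(322,306),(335,527)),.034)[:,:2]*1000
print("plaque corners TL BL TR BR",Q.round(1).tolist())
print("blockside bed edge", (ray(C,cp((20,20),(160,590)),.012)[:,:2]*1000).tolist(),(ray(C,cp((513,20),(548,560)),.012)[:,:2]*1000).tolist())
# jig
yaw=yaw_f; ex=np.array([np.cos(yaw),np.sin(yaw)]); ey=np.array([-ex[1],ex[0]])
sx=(F@ex).mean()-40; sy=(B@ey).mean()-43
seat=sx*ex+sy*ey; print("seat",seat,yaw, "block in jig",[( (b-seat)@ex,(b-seat)@ey) for b in B])
print("plaque in jig",[(((b-seat)@ex).round(1),((b-seat)@ey).round(1)) for b in Q])
base=ray(C,cp((372,212),(458,208),(460,290)),.013)[:,:2]*1000
print("base",[((b-seat)@ex,(b-seat)@ey) for b in base])
def P(px,a,r,h,y=-15):
    x=px+r*np.cos(a)-h*np.sin(a); z=50+r*np.sin(a)+h*np.cos(a)
    return np.r_[seat+x*ex+y*ey,z]/1000
obs=cp((465,258),(592,262))
for hh in (0,7):
    f=lambda q:(proj(C,[P(q[0],q[1],28,hh),P(q[0],q[1],94,hh)])-obs)[:,0]
    r=least_squares(f,[90,.9],x_scale=[10,.1]); print("handle",r.x,r.cost)
    q=r.x
    for n in("scene","side"): print(n,proj(cam(n),[P(q[0],q[1],28,hh),P(q[0],q[1],94,hh)]))
# black grip blobs
for n,(x0,y0,x1,y1) in {"side":(175,160,215,200),"scene":(250,210,290,245)}.items():
    im=cv2.imread(f"pics/{n}0.png")[y0:y1,x0:x1]
    cs=cv2.findContours((im.max(2)<50).astype(np.uint8),cv2.RETR_EXTERNAL,cv2.CHAIN_APPROX_SIMPLE)[0]
    for c in cs:
        if cv2.contourArea(c)>10: print(n,cv2.minAreaRect(c+np.array([x0,y0])))
E
```

```text
fence [[557.7, 89.4], [558.6, 75.1], [559.5, 60.5], [564.5, 14.2], [565.5, -2.0], [566.6, -18.7], [568.8, -35.8], [569.9, -53.4]] [-8.80515927e-02  5.65329190e+02]
block front top [[480.16412007  94.37430164]
 [571.55293039 102.46193125]] yaw 0.08826698716114798 len 91.74597759064966 fence yaw 0.08782508830785324
plaque corners TL BL TR BR [[476.3, 22.8], [484.5, -103.5], [558.5, 22.4], [556.4, -99.7]]
blockside bed edge [[420.0438289434667, 154.61099522822323], [442.21540348671215, -153.47335206066282]] [[653.2610177306923, 154.7606794419315], [675.2944947023459, -132.69235953682983]]
seat [520.35211532  54.76689884] 0.08782508830785324 block in jig [(np.float64(-36.55905130490739), np.float64(42.979728779513884)), (np.float64(55.18691732791303), np.float64(43.020271220486116))]
plaque in jig [(np.float64(-46.7), np.float64(-28.0)), (np.float64(-49.6), np.float64(-154.5)), (np.float64(35.1), np.float64(-35.6)), (np.float64(22.4), np.float64(-157.1))]
base [(np.float64(62.481840456438825), np.float64(6.679168292823547)), (np.float64(106.2251030223069), np.float64(4.843775156504783)), (np.float64(102.85826765029232), np.float64(-36.58675270627465))]
handle [89.04929689  0.68305907] 2.463770379186264e-26
scene [[267.74853436 224.32793108]
 [264.29154593 227.00956079]]
side [[199.8164032  186.11976807]
 [183.80026973 173.47582676]]
handle [94.44603204  0.71095636] 6.772334470124776e-21
scene [[267.72262894 223.0158761 ]
 [264.33022259 224.98661819]]
side [[199.57843099 184.63651866]
 [183.81304852 171.62082777]]
side ((191.6298370361328, 178.9668731689453), (16.203811645507812, 4.162446975708008), 41.987213134765625)
scene ((265.0, 224.0), (4.0, 8.0), 90.0)
```

```bash
cat >> h.py <<'E'
yaw=.088; ex=np.array([np.cos(yaw),np.sin(yaw)]); ey=np.array([-ex[1],ex[0]]); seat=np.array([520.4,54.8])
def w2j(p): p=np.asarray(p)[:2]*1000-seat; return np.array([p@ex,p@ey])
def j2w(x,y): return seat+x*ex+y*ey
E
python3 - <<'E'
from h import *
import bench
print([n for n in dir(bench) if not n.startswith('_')], getattr(bench,'nose_length',None))
w=j2w(-83,-92); print(w)
s=get_state(); Rm=R.from_rotvec(s["tool_rot"]).as_matrix(); print(Rm.round(4))
print(Rm.T@(np.r_[w,150]-np.array([650,0,240])))
E
```

```text
['MotionError', 'calibration', 'close_job', 'get_image', 'get_state', 'nose_length'] 0.017
[445.80672347 -44.13858244]
[[ 0.0e+00  1.0e+00 -1.4e-03]
 [ 1.0e+00 -0.0e+00 -1.0e-04]
 [-1.0e-04 -1.4e-03 -1.0e+00]]
[ -44.13675403 -204.06211349   90.29789269]
```

Request:
{"op": "send_rows", "data": {"xyz": [[-8,-40,10],[-16,-80,20],[-24,-120,30],[-32,-160,45],[-44,-204,60],[-44,-204,90],[-44,-204,120],[-44,-204,150],[-44,-204,180],[-44,-204,203]], "dr": [[0,0,-0.03],[0,0,-0.06],[0,0,-0.088],[0,0,-0.088],[0,0,-0.088],[0,0,-0.088],[0,0,-0.088],[0,0,-0.088],[0,0,-0.088],[0,0,-0.088]], "jaw": 0}}

```text
time: 0.98
position: [0.4447, -0.044, 0.0345]
tool_rot: [-2.121, -2.316, 0.002]
ft_force: [-0.1, 0.1, 0.7]
grip_width: 0.322
grip_force: 0.0
```

```bash
cat > st.py <<'E'
from h import *
s=get_state(); Rm=R.from_rotvec(s["tool_rot"]).as_matrix(); f=s["ft_force"]
print(round(s["time"],2),"jig",w2j(s["position"]).round(1),"z",(s["position"][2]*1e3).round(1),"tooly in jig",(Rm[:2,1]@ex).round(4),(Rm[:2,1]@ey).round(4),"F jig",(f[:2]@ex).round(1),(f[:2]@ey).round(1),f[2].round(1),"grip",round(s["grip_width"],2))
E
python3 st.py
```

```text
0.98 jig [-84.1 -91.8] z 34.5 tooly in jig 1.0 -0.0001 F jig -0.1 0.1 0.7 grip 0.32
```

Request:
{"op": "send_rows", "data": {"xyz": [[0,6,0],[0,12,0],[0,16,0],[0,18,0],[0,20,0],[0,22,0],[0,24,0],[0,25.5,0],[0,27,0],[0,28,0]], "dr": [[0,0,0],[0,0,0],[0,0,0],[0,0,0],[0,0,0],[0,0,0],[0,0,0],[0,0,0],[0,0,0],[0,0,0]]}}

```text
time: 1.82
position: [0.4735, -0.0417, 0.0365]
tool_rot: [-2.121, -2.316, 0.001]
ft_force: [-4.4, -1.0, 2.8]
grip_width: 0.004
grip_force: 2.0
```

```bash
python3 st.py
python3 - <<'E'
from h import *
im=get_image("wrist"); cv2.imwrite("pics/w2.png",cv2.resize(im[:,:,::-1],(768,576)))
E
```

```text
1.82 jig [-55.2 -92. ] z 36.5 tooly in jig 1.0 -0.0002 F jig -4.5 -0.6 2.8 grip 0.0
```

View pics/w2.png

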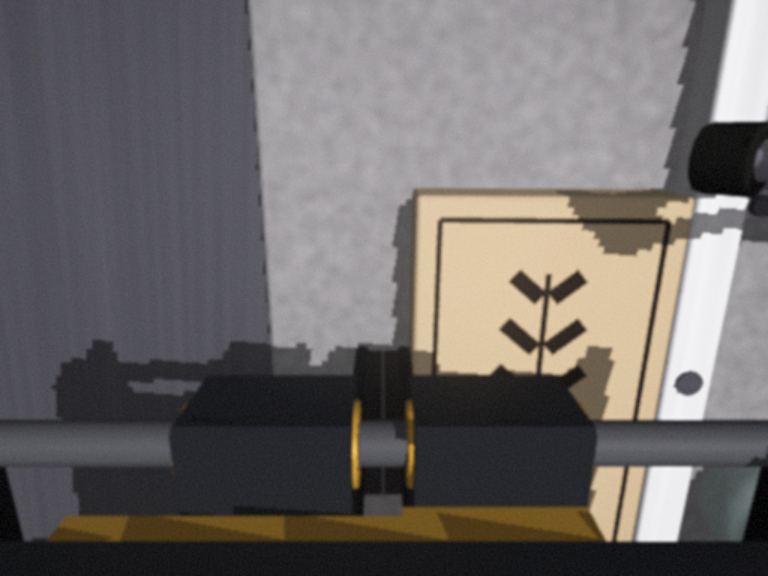

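The plaque's right side (695,200) now appears to be at the fence near the upper corner, and the pads bear on its left side at (410,370). I'll press a little further and watch the force.

Request:
{"op": "send_rows", "data": {"xyz": [[0,0.7,0],[0,1.4,0],[0,2.1,0],[0,2.8,0],[0,3.4,0],[0,4,0],[0,4.5,0],[0,5,0],[0,5,0],[0,5,0]], "dr": [[0,0,0],[0,0,0],[0,0,0],[0,0,0],[0,0,0],[0,0,0],[0,0,0],[0,0,0],[0,0,0],[0,0,0]]}}

```text
time: 2.7
position: [0.4788, -0.0411, 0.0365]
tool_rot: [-2.121, -2.317, 0.0]
ft_force: [-3.5, -0.4, -0.6]
grip_width: 0.005
grip_force: 1.5
```

```bash
python3 st.py
python3 - <<'E'
from h import *
s=get_state();im=get_image("wrist")[:,:,::-1]; C=cam("wrist",s)
hsv=cv2.cvtColor(im.copy(),cv2.COLOR_BGR2HSV); m=cv2.inRange(hsv,(8,50,130),(30,255,255)); 
L=[]
for v in range(135,225,10):
    u=np.where(m[v])[0]; 
    if len(u): p=ray(C,[u[0]-.5,v],.034)[0]; q=ray(C,[u[-1]+.5,v],.034)[0]; L.append(np.r_[u[0],u[-1],w2j(p),w2j(q)])
print(np.array(L).round(1))
E
```

```text
2.7 jig [-49.8 -91.8] z 36.5 tooly in jig 1.0 0.0001 F jig -3.6 -0.1 -0.6 grip 0.0
[[277.  460.  -40.4 -28.6  38.1 -28.5]
 [277.  453.  -40.3 -32.9  35.9 -32.8]
 [277.  384.  -40.2 -37.3   6.7 -37.2]
 [276.  454.  -40.6 -41.7  37.8 -41.6]
 [276.  453.  -40.5 -46.2  38.2 -46.1]
 [276.  451.  -40.4 -50.8  38.1 -50.7]
 [276.  449.  -40.3 -55.5  38.  -55.4]
 [276.  447.  -40.2 -60.3  37.9 -60.2]
 [275.  446.  -40.6 -65.1  38.2 -65. ]]
```

Request:
{"op": "send_rows", "data": {"xyz": [[0,0.3,0],[0,0.6,0],[0,0.9,0],[0,1.2,0],[0,1.5,0],[0,1.8,0],[0,2.1,0],[0,2.4,0],[0,2.7,0],[0,3,0]], "dr": [[0,0,0],[0,0,0],[0,0,0],[0,0,0],[0,0,0],[0,0,0],[0,0,0],[0,0,0],[0,0,0],[0,0,0]]}}

```text
time: 3.58
position: [0.479, -0.041, 0.0362]
tool_rot: [-2.119, -2.313, 0.007]
ft_force: [-12.3, 0.0, 8.5]
grip_width: 0.007
grip_force: 5.8
```

```bash
python3 st.py
```

```text
3.58 jig [-49.7 -91.8] z 36.2 tooly in jig 1.0 -0.0001 F jig -12.2 1.1 8.5 grip 0.01
```

Force climbs to 12 N with no travel, so it is flush on the fence. Next I'll go around to the open end.

Request:
{"op": "send_rows", "data": {"xyz": [[0,-10,0],[0,-25,-15],[-25,-28,-40],[-60,-20,-45],[-93,10,-45],[-95,40,-45],[-95,46,-35],[-95,46,-15],[-95,46,0],[-95,46,0]], "dr": [[0,0,0],[0,0,0],[0,0,0],[0,0,0],[0,0,0],[0,0,0],[0,0,0],[0,0,0],[0,0,0],[0,0,0]]}}

```text
time: 4.42
position: [0.5345, -0.1304, 0.0336]
tool_rot: [-2.118, -2.316, 0.002]
ft_force: [-0.1, 0.7, -0.2]
grip_width: 0.006
grip_force: 0.0
```

```bash
python3 st.py
```

```text
4.42 jig [  -2.3 -185.7] z 33.6 tooly in jig 1.0 0.001 F jig -0.0 0.7 -0.2 grip 0.01
```

Request:
{"op": "send_rows", "data": {"xyz": [[6,0,0],[12,0,0],[17,0,0],[22,0,0],[28,0,0],[34,0,0],[40,0,0],[46,0,0],[52,0,0],[58,0,0]], "dr": [[0,0,0],[0,0,0],[0,0,0],[0,0,0],[0,0,0],[0,0,0],[0,0,0],[0,0,0],[0,0,0],[0,0,0]]}}

```text
time: 5.25
position: [0.5311, -0.0733, 0.0368]
tool_rot: [2.121, 2.316, 0.0]
ft_force: [0.1, -5.0, 2.7]
grip_width: 0.006
grip_force: 2.1
```

```bash
python3 st.py
python3 - <<'E'
from h import *
im=get_image("wrist"); cv2.imwrite("pics/w3.png",cv2.resize(im[:,:,::-1],(768,576)))
E
```

```text
5.25 jig [  -0.6 -128.5] z 36.8 tooly in jig 1.0 -0.0001 F jig -0.3 -5.0 2.7 grip 0.01
```

View pics/w3.png

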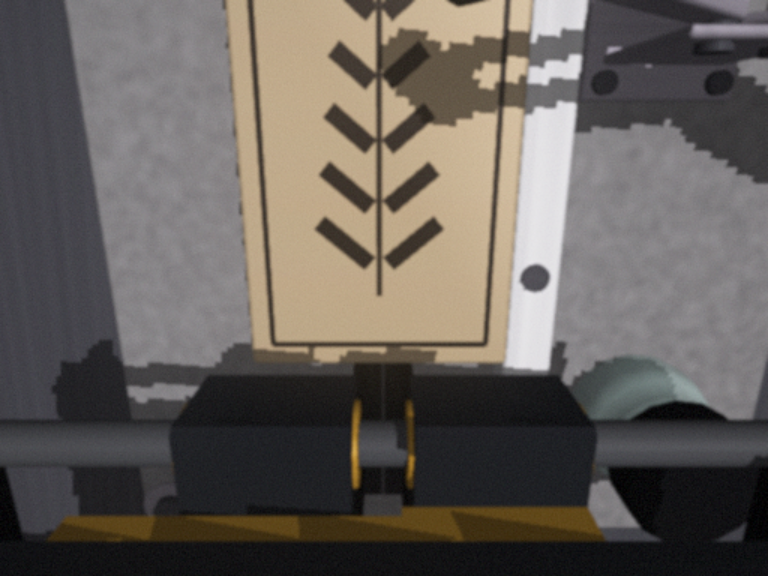

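The plaque is flush along the fence (edge at 520,200) and the pads are centred on its end at (382,365). I'll keep pushing.

Request:
{"op": "send_rows", "data": {"xyz": [[6,0,0],[12,0,0],[18,0,0],[24,0,0],[30,0,0],[35,0,0],[39,0,0],[43,0,0],[46,0,0],[48,0,0]], "dr": [[0,0,0],[0,0,0],[0,0,0],[0,0,0],[0,0,0],[0,0,0],[0,0,0],[0,0,0],[0,0,0],[0,0,0]]}}

```text
time: 6.13
position: [0.5266, -0.0254, 0.0365]
tool_rot: [-2.121, -2.317, 0.0]
ft_force: [0.3, -4.8, 3.0]
grip_width: 0.004
grip_force: 2.0
```

Request:
{"op": "send_rows", "data": {"xyz": [[1,0,0],[2,0,0],[3,0,0],[4,0,0],[5,0,0],[6,0,0],[6.5,0,0],[7,0,0],[7,0,0],[7,0,0]], "dr": [[0,0,0],[0,0,0],[0,0,0],[0,0,0],[0,0,0],[0,0,0],[0,0,0],[0,0,0],[0,0,0],[0,0,0]]}}

```text
time: 6.97
position: [0.5262, -0.0222, 0.0366]
tool_rot: [2.122, 2.313, -0.004]
ft_force: [0.4, -9.6, 2.3]
grip_width: 0.006
grip_force: 4.9
```

```bash
python3 st.py
```

```text
6.97 jig [ -1.  -77.2] z 36.6 tooly in jig 1.0 -0.0019 F jig -0.5 -9.6 2.3 grip 0.01
```

Request:
{"op": "send_rows", "data": {"xyz": [[0.5,0,0],[1,0,0],[1.5,0,0],[2,0,0],[2.5,0,0],[3,0,0],[3,0,0],[3,0,0],[3,0,0],[3,0,0]], "dr": [[0,0,0],[0,0,0],[0,0,0],[0,0,0],[0,0,0],[0,0,0],[0,0,0],[0,0,0],[0,0,0],[0,0,0]]}}

```text
time: 7.8
position: [0.526, -0.022, 0.0366]
tool_rot: [2.122, 2.31, -0.007]
ft_force: [1.6, -14.6, 2.0]
grip_width: 0.001
grip_force: 7.5
```

```bash
python3 st.py
python3 - <<'E'
from h import *
s=get_state();im=get_image("wrist")[:,:,::-1].copy(); C=cam("wrist",s); cv2.imwrite("pics/w4.png",cv2.resize(im,(768,576)))
hsv=cv2.cvtColor(im,cv2.COLOR_BGR2HSV); m=cv2.inRange(hsv,(8,50,60),(30,255,255))
for u in list(range(180,235,9))+list(range(280,335,9)):
    v=np.where(m[200:260,u])[0]
    if len(v): print(u,v[-1]+200,w2j(ray(C,[u,v[-1]+200.5],.034)[0]).round(1))
for v in range(20,230,35):
    u=np.where(m[v])[0]
    if len(u): print(v,u[0],w2j(ray(C,[u[0]-.5,v],.034)[0]).round(1))
E
```

```text
7.8 jig [ -1.2 -77. ] z 36.6 tooly in jig 1.0 -0.0035 F jig 0.4 -14.6 2.0 grip 0.0
180 241 [-36.1 -63.5]
189 242 [-31.9 -64. ]
198 242 [-27.7 -64. ]
207 241 [-23.4 -63.5]
216 242 [-19.2 -64.1]
225 242 [-14.9 -64.1]
234 242 [-10.7 -64.1]
280 241 [ 10.9 -63.6]
289 242 [ 15.2 -64.1]
298 242 [ 19.4 -64.2]
307 242 [ 23.6 -64.2]
316 242 [ 27.9 -64.2]
325 242 [ 32.1 -64.2]
334 242 [ 36.3 -64.2]
20 150 [-41.5  30.7]
55 154 [-41.1  18.1]
90 156 [-41.5   4.7]
125 159 [-41.5  -9.5]
160 163 [-41.  -24.5]
195 165 [-41.5 -40.5]
```

View pics/w4.png

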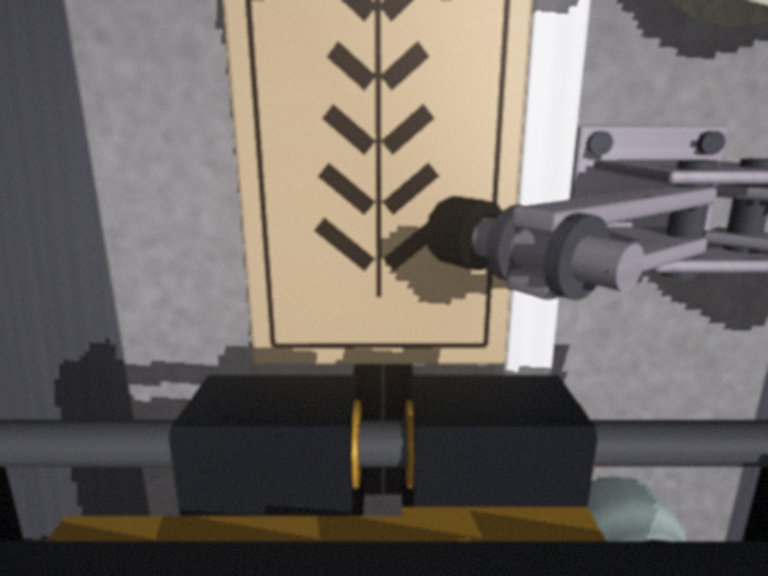

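It is hard up at y≈−64 and square (slope under 0.003); the foot hangs above it at (455,232). I'll give it a confirming side press nearer mid-length, with the hand turned 90° so the body clears the clamp arm.

Request:
{"op": "send_rows", "data": {"xyz": [[-10,0,0],[-20,-5,-20],[-20,-40,-50],[-20,-75,-60],[-20,-80,-60],[-20,-80,-60],[-20,-80,-60],[-20,-80,-60],[-20,-80,-60],[-20,-80,-60]], "dr": [[0,0,0],[0,0,-0.12],[0,0,-0.24],[0,0,-0.36],[0,0,-0.48],[0,0,-0.6],[0,0,-0.72],[0,0,-0.84],[0,0,-0.96],[0,0,-1.08]]}}

```text
time: 8.68
position: [0.4473, -0.0411, 0.0961]
tool_rot: [-0.617, -3.079, -0.003]
ft_force: [0.9, 0.2, -0.1]
grip_width: -0.001
grip_force: 0.0
```

Request:
{"op": "send_rows", "data": {"xyz": [[0,0,0],[0,0,0],[0,0,0],[0,0,0],[0,0,0],[0,0,0],[0,0,0],[0,0,0],[0,0,0],[0,0,0]], "dr": [[0,0,-0.1],[0,0,-0.2],[0,0,-0.3],[0,0,-0.4],[0,0,-0.491],[0,0,-0.491],[0,0,-0.491],[0,0,-0.491],[0,0,-0.491],[0,0,-0.491]]}}

```text
time: 9.52
position: [0.4479, -0.0426, 0.0965]
tool_rot: [0.137, -3.138, -0.001]
ft_force: [-0.7, -0.5, -0.3]
grip_width: 0.006
grip_force: 0.0
```

```bash
python3 st.py
```

```text
9.52 jig [-80.8 -90.7] z 96.5 tooly in jig 0.0006 1.0 F jig -0.7 -0.4 -0.3 grip 0.01
```

Request:
{"op": "send_rows", "data": {"xyz": [[0,25,10],[0,58,30],[0,58,61],[-7,58,61],[-14,58,61],[-20,58,61],[-24,58,61],[-26,58,61],[-28,58,61],[-29,58,61]], "dr": [[0,0,0],[0,0,0],[0,0,0],[0,0,0],[0,0,0],[0,0,0],[0,0,0],[0,0,0],[0,0,0],[0,0,0]]}}

```text
time: 10.35
position: [0.4706, 0.0166, 0.0358]
tool_rot: [0.137, -3.136, 0.001]
ft_force: [-5.3, -1.3, 4.7]
grip_width: 0.006
grip_force: 2.8
```

```bash
python3 st.py
```

```text
10.35 jig [-53.  -33.7] z 35.8 tooly in jig 0.0008 1.0 F jig -5.4 -0.8 4.7 grip 0.01
```

Request:
{"op": "send_rows", "data": {"xyz": [[-0.5,0,0],[-1,0,0],[-1.5,0,0],[-2,0,0],[-2.5,0,0],[-3,0,0],[-3.5,0,0],[-4,0,0],[-4,0,0],[-4,0,0]], "dr": [[0,0,0],[0,0,0],[0,0,0],[0,0,0],[0,0,0],[0,0,0],[0,0,0],[0,0,0],[0,0,0],[0,0,0]]}}

```text
time: 11.18
position: [0.4718, 0.0164, 0.0351]
tool_rot: [0.137, -3.13, 0.002]
ft_force: [-10.4, -2.8, 7.2]
grip_width: 0.009
grip_force: 5.1
```

```bash
python3 st.py
```

```text
11.18 jig [-51.8 -33.9] z 35.1 tooly in jig 0.0008 1.0 F jig -10.6 -1.9 7.2 grip 0.01
```

Request:
{"op": "send_rows", "data": {"xyz": [[8,0,0],[15,0,0],[15,0,-40],[15,0,-80],[10,0,-120],[-10,5,-155],[-45,10,-180],[-85,18,-185],[-125,18,-185],[-150,18,-185]], "dr": [[0,0,0],[0,0,0],[0,0,0],[0,0,0],[0,0,0],[0,0,0],[0,0,0],[0,0,0],[0,0,0],[0,0,0]]}}

```text
time: 12.02
position: [0.6274, 0.0502, 0.2221]
tool_rot: [-0.14, 3.133, 0.001]
ft_force: [-0.9, -0.4, -0.2]
grip_width: 0.007
grip_force: 0.0
```

Request:
{"op": "send_rows", "data": {"xyz": [[-20,0,0],[-40,0,0],[-50,0,0],[-50,0,0],[-50,0,0],[-50,0,0],[-50,0,0],[-50,0,0],[-50,0,0],[-50,0,0]], "dr": [[0,0,0],[0,0,0],[0,0,0],[0,0,0],[0,0,0],[0,0,0],[0,0,0],[0,0,0],[0,0,0],[0,0,0]]}}

```text
time: 12.85
position: [0.6731, 0.0533, 0.221]
tool_rot: [-0.138, 3.138, -0.0]
ft_force: [-0.4, 0.3, -0.1]
grip_width: 0.005
grip_force: 0.0
```

```bash
python3 st.py
python3 - <<'E'
from h import *
s=get_state();im=get_image("wrist")[:,:,::-1].copy(); np.save("s5.npy",np.r_[s["position"],s["tool_rot"]]); cv2.imwrite("pics/w5r.png",im);cv2.imwrite("pics/w5.png",cv2.resize(im,(768,576)))
E
```

```text
12.85 jig [152.  -14.9] z 221.0 tooly in jig -0.0002 1.0 F jig -0.4 0.4 -0.1 grip 0.01
```

View pics/w5.png

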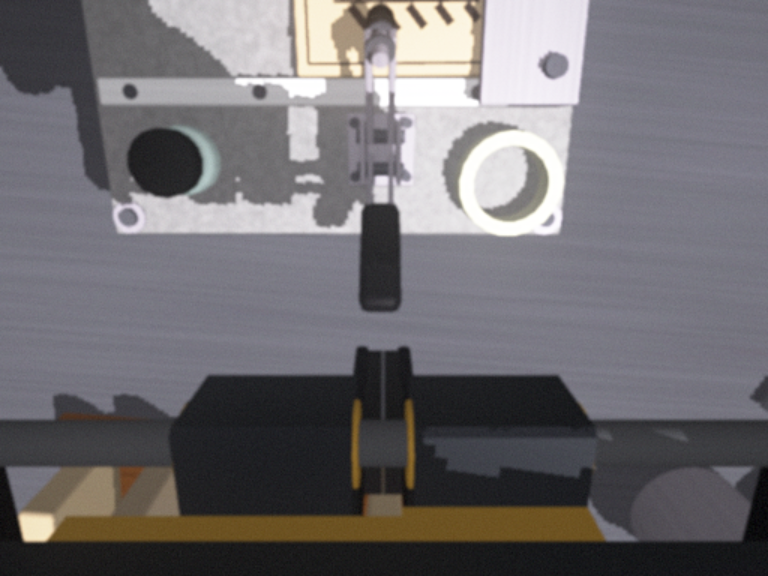

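The grip is at (362–400, 205–311), in line with the arm; the plaque is under the lip with its edge on the fence.

Run:
```python
from h import *
from scipy.optimize import least_squares
p=np.load("s5.npy"); C5=cam("wrist",{"position":p[:3],"tool_rot":p[3:]})
C0=cam("wrist",{"position":[.6495,-.0001,.2384],"tool_rot":[-2.22056,-2.22051,.00226]})
P=lambda px,a,r,h,y:np.r_[j2w(px+r*np.cos(a)-h*np.sin(a),y),50+r*np.sin(a)+h*np.cos(a)]/1000
def f(q):
    px,a,y=q
    A=proj(C0,[P(px,a,28,7,y),P(px,a,94,-7,y)])-[[235.7,125.2],[297.4,127.2]]
    B=proj(C5,[P(px,a,28,7,y),P(px,a,94,-7,y)])-[[253.5,136.7],[253.5,207]]
    return np.r_[A.ravel(),B.ravel()]
r=least_squares(f,[90,.8,-15],x_scale=[10,.1,10]); print(r.x,r.fun.round(1))
px,a,y=r.x
for rr in (55,65,75,85,94): print(rr,px+rr*np.cos(a)-7*np.sin(a),50+rr*np.sin(a)+7*np.cos(a))
```

```text
[100.92709048   0.97677091 -15.36472887] [-1.7 -0.2 -2.5 -1.3 -0.7  0.4 -1.1  3.7]
55 125.90980630500646 99.49609994899896
65 131.5068201952097 107.78304362642744
75 137.10383408541296 116.06998730385594
85 142.70084797561617 124.35693098128442
94 147.7381604767991 131.81518029097006
```

Request:
{"op": "send_rows", "data": {"xyz": [[15,0,15],[30,0,40],[30,0,60],[30,0,75],[30,0,82],[30,0,86],[30,0,90],[30,0,94],[30,0,96],[30,0,98]], "dr": [[0,0,0],[0,0,0],[0,0,0],[0,0,0],[0,0,0],[0,0,0],[0,0,0],[0,0,0],[0,0,0],[0,0,0]]}}

```text
time: 13.73
position: [0.644, 0.0508, 0.1231]
tool_rot: [-0.138, 3.137, 0.0]
ft_force: [0.3, -0.3, -0.3]
grip_width: 0.004
grip_force: 0.0
```

```bash
python3 st.py
```

```text
13.73 jig [122.7 -14.9] z 123.1 tooly in jig -0.0002 1.0 F jig 0.3 -0.4 -0.3 grip 0.0
```

Request:
{"op": "send_rows", "data": {"xyz": [[0,0,2],[0,0,4],[0,0,6],[0,0,8],[0,0,10],[0,0,12],[0,0,14],[0,0,16],[0,0,17],[0,0,18]], "dr": [[0,0,0],[0,0,0],[0,0,0],[0,0,0],[0,0,0],[0,0,0],[0,0,0],[0,0,0],[0,0,0],[0,0,0]]}}

```text
time: 14.57
position: [0.6446, 0.0509, 0.1063]
tool_rot: [-0.138, 3.135, 0.0]
ft_force: [-1.0, -0.3, 6.0]
grip_width: 0.006
grip_force: 2.8
```

```bash
python3 st.py
```

```text
14.57 jig [123.4 -14.8] z 106.3 tooly in jig -0.0002 1.0 F jig -1.0 -0.2 6.0 grip 0.01
```

Request:
{"op": "send_rows", "data": {"xyz": [[-1,0,3],[-3,0,6],[-5,0,9],[-7,0,12],[-9,0,15],[-11,0,18],[-13,0,20],[-14,0,22],[-16,0,24],[-17,0,26]], "dr": [[0,0,0],[0,0,0],[0,0,0],[0,0,0],[0,0,0],[0,0,0],[0,0,0],[0,0,0],[0,0,0],[0,0,0]]}}

```text
time: 15.4
position: [0.6597, 0.0522, 0.0783]
tool_rot: [0.139, -3.137, 0.0]
ft_force: [-4.8, -0.4, 5.8]
grip_width: 0.005
grip_force: 3.1
```

```bash
python3 st.py
```

```text
15.4 jig [138.5 -14.8] z 78.3 tooly in jig -0.0003 1.0 F jig -4.9 0.0 5.8 grip 0.0
```

Request:
{"op": "send_rows", "data": {"xyz": [[-2,0,1],[-4,0,2],[-6,0,3],[-6,0,4],[-6,0,5],[-6,0,6],[-6,0,7],[-6,0,8],[-6,0,8.5],[-6,0,8.5]], "dr": [[0,0,0],[0,0,0],[0,0,0],[0,0,0],[0,0,0],[0,0,0],[0,0,0],[0,0,0],[0,0,0],[0,0,0]]}}

```text
time: 16.23
position: [0.666, 0.0526, 0.0742]
tool_rot: [0.138, -3.138, 0.001]
ft_force: [-12.5, -2.0, 25.1]
grip_width: 0.002
grip_force: 12.1
```

```bash
python3 st.py
```

```text
16.23 jig [144.9 -15. ] z 74.2 tooly in jig -0.0 1.0 F jig -12.7 -0.9 25.1 grip 0.0
```

On the stop: TCP z is 74.2 (74 predicted) and the force has risen to 25 N. I'll lift off and check.

Request:
{"op": "send_rows", "data": {"xyz": [[0,0,-5],[0,0,-12],[0,0,-30],[0,0,-60],[0,0,-90],[-5,0,-120],[-5,0,-150],[-5,0,-155],[-5,0,-155],[-5,0,-155]], "dr": [[0,0,0],[0,0,0],[0,0,0],[0,0,0],[0,0,0],[0,0,0],[0,0,0],[0,0,0],[0,0,0],[0,0,0]]}}

```text
time: 17.07
position: [0.6713, 0.0531, 0.2242]
tool_rot: [0.138, -3.138, 0.0]
ft_force: [-0.1, -0.1, -1.0]
grip_width: 0.005
grip_force: 0.0
```

```bash
python3 st.py
python3 - <<'E'
from h import *
s=get_state();im=get_image("wrist")[:,:,::-1].copy(); np.save("s6.npy",np.r_[s["position"],s["tool_rot"]]); cv2.imwrite("pics/w6.png",cv2.resize(im,(768,576)))
C=cam("wrist",s); hsv=cv2.cvtColor(im,cv2.COLOR_BGR2HSV); m=cv2.inRange(hsv,(8,40,120),(30,255,255)); m[120:]=0
for u in range(190,325,10):
    v=np.where(m[:100,u])[0]
    if len(v): print(u,v[-1],w2j(ray(C,[u,v[-1]+.5],.034)[0]).round(1))
E
```

```text
17.07 jig [150.1 -15. ] z 224.2 tooly in jig -0.0002 1.0 F jig -0.1 -0.1 -1.0 grip 0.01
200 53 [ 39.6 -63.6]
210 53 [ 39.6 -54.5]
220 53 [ 39.6 -45.4]
230 53 [ 39.6 -36.3]
240 53 [ 39.6 -27.3]
250 53 [ 39.6 -18.2]
260 14 [ 7.6 -9.3]
270 53 [39.6 -0. ]
280 53 [39.6  9.1]
290 53 [39.6 18.2]
300 53 [39.5 27.3]
310 53 [39.5 36.3]
320 27 [18.  44.2]
```

View pics/w6.png

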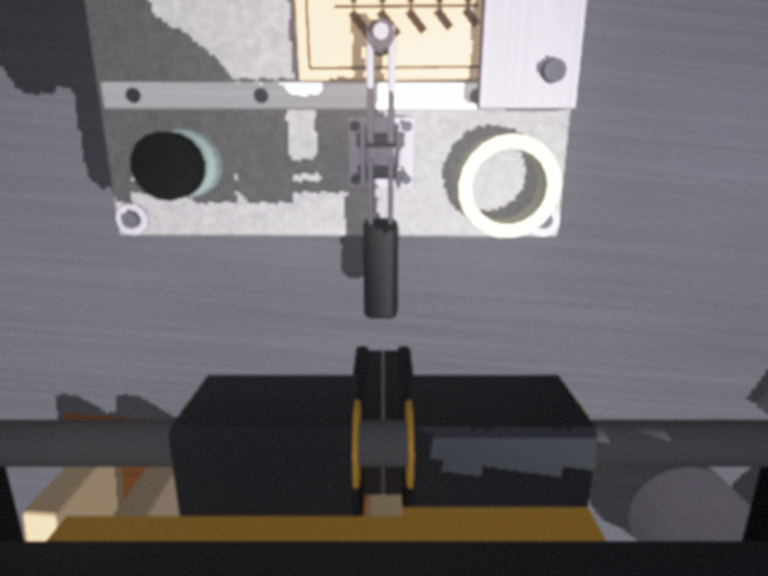

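The clamp is shut with the handle level at (381,222–318) and the foot on the stone at (381,32). The plaque's side measures 39.6 mm along its length, parallel to the fence, and its end measures y≈−64. Jar and tape are where they were. Handing in.

```bash
python3 -c "
from bench import *
print(close_job())"
```

```text
the job is handed in; nothing more can be done
None
```

The plaque is home under the lip, flush along the fence and square to within measurement (about 2 mm), and the clamp handle is down on its stop with the foot on the stone. I handed the job in after about 17 s of the 51 s allowed; no verdict came back.

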